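Put the pantry row away: full tins, empty tin, scoop

TASK

Clear the row on the pantry counter: stand the full tins upright in the open-front bin under the shelf, stand the empty one upright in the slatted crate for refilling, and lay the scoop in the plain tray. The three tins look alike, so feel their weight as you lift them; set each down on the bin's floor without dropping it or knocking it over, do not bump the shelf, and leave everything else where it stands.

Things in the scene. Friction and masses are not known exactly. Their poses are not given: they have to be found in the camera images.
- tin_a: one of three look-alike plain steel tins in the row, lid pressed on for good; upright cylinder 56 dia x 98 high; origin at the centre of its underside, z up. Full: 270 to 370 g; empty: 70 to 95 g. Two are full and one is empty; which one changes every run and cannot be seen, only felt by lifting
- tin_b: as tin_a
- tin_c: as tin_a
- scoop: coffee scoop lying in the row: steel cup 45 dia x 26 high, centred 45 along +x from the origin; dark wooden handle along -x, 14 wide, 7 thick, sloping from 18 high at the cup down to the counter at its end, 70 behind the origin; 60 g. Origin on the counter under the handle's cup-side half; x points along the handle to the cup
- scoop_grip (a point): point on the scoop's handle above its origin, 13 above the counter; near the centre of mass, a good place to grip across the handle (along the scoop's y)
- shelf: fixed oak shelf riser at the back, open at front and back: board 160 deep (x) x 480 wide (y), underside 210 and top 228 above the counter, on two end panels 18 thick at its ends; a stretcher hangs 30 below the board, 62 behind its middle. Origin on the counter under the board's centre; x points away from the front, the board's front edge is at x = -80
- stock_bin: fixed light-wood open-front bin under the shelf board, for full tins: outer 125 deep (x) x 272 wide (y), 6 thick, front lip 22 high, sides 45, back 70 high. Origin under its centre, x as the shelf's. Its front face stands 30 forward of the board's front edge; the rest is roofed over by the board
- stock_bin_in (a point): centre of the stock bin's inner floor (6 above the counter; inner floor 113 deep along x by 260 wide along y), axes as stock_bin
- crate: fixed slatted brown wooden crate, for the empty tin: outer 190 (x) x 150 (y) x 60 high, walls and floor 6 thick, corner posts 12 square inside; at the left or right end of the row. Origin under its centre
- crate_in (a point): centre of the crate's inner floor, 6 above the counter
- tray: fixed plain light-wood tray, for the scoop: outer 200 (x) x 142 (y) x 40 high, walls and floor 6 thick; at the other end of the row from the crate. Origin under its centre
- tray_in (a point): centre of the tray's inner floor, 6 above the counter
- mill: dark turned-wood pepper mill, 46 dia x 98 high, standing among the tins; bystander
- salt_pot: small white ceramic salt pot, 36 dia x 42 high, on the robot's side of the row; bystander
- mug: white ceramic mug, 76 dia x 85 high, at the right; bystander
- oil: green glass oil bottle, 60 dia x 220 high, at the right back; bystander
- big_jar: glass storage jar with wooden lid, 100 dia x 175 high, at the left back; bystander
- shelf_jar_1: small glass jar with wooden lid, 68 dia x 95 high, standing on the shelf board; bystander
- shelf_jar_2: as shelf_jar_1

How it is judged:
At the end, for the whole second after the job is handed in: Both full tins stand upright (within about 7 degrees), at rest on the floor of the stock bin, wholly inside its walls; the empty tin stands so in the crate; the scoop lies at rest in the tray with the middle of its handle between the tray's walls and less than 30 mm above the tray's floor (angle between each of tin_a, tin_b, tin_c's own z axis and vertical below 0.12 rad and linear speed of each of tin_a, tin_b, tin_c, scoop below 0.02 m/s and ((x of tin_a in the frame of stock_bin_in between -0.035 and 0.035 m and y of tin_a in the frame of stock_bin_in between -0.108 and 0.108 m and z of tin_a in the frame of stock_bin_in between -0.004 and 0.006 m and contact force between tin_a and stock_bin above 1.6 N) or (x of tin_a in the frame of crate_in between -0.068 and 0.068 m and y of tin_a in the frame of crate_in between -0.048 and 0.048 m and z of tin_a in the frame of crate_in between -0.004 and 0.006 m and contact force between tin_a and crate between 0.3 and 1.6 N)) and ((x of tin_b in the frame of stock_bin_in between -0.035 and 0.035 m and y of tin_b in the frame of stock_bin_in between -0.108 and 0.108 m and z of tin_b in the frame of stock_bin_in between -0.004 and 0.006 m and contact force between tin_b and stock_bin above 1.6 N) or (x of tin_b in the frame of crate_in between -0.068 and 0.068 m and y of tin_b in the frame of crate_in between -0.048 and 0.048 m and z of tin_b in the frame of crate_in between -0.004 and 0.006 m and contact force between tin_b and crate between 0.3 and 1.6 N)) and ((x of tin_c in the frame of stock_bin_in between -0.035 and 0.035 m and y of tin_c in the frame of stock_bin_in between -0.108 and 0.108 m and z of tin_c in the frame of stock_bin_in between -0.004 and 0.006 m and contact force between tin_c and stock_bin above 1.6 N) or (x of tin_c in the frame of crate_in between -0.068 and 0.068 m and y of tin_c in the frame of crate_in between -0.048 and 0.048 m and z of tin_c in the frame of crate_in between -0.004 and 0.006 m and contact force between tin_c and crate between 0.3 and 1.6 N)) and x of scoop_grip in the frame of tray_in between -0.094 and 0.094 m and y of scoop_grip in the frame of tray_in between -0.065 and 0.065 m and z of scoop_grip in the frame of tray_in between 0 and 0.03 m); the robot touches nothing.
It fails at once if a tin falls or is knocked over (moves faster than 0.6 m/s while the fingers are not holding it) ((linear speed of tin_a above 0.6 m/s and contact force between the fingers and tin_a below 0.05 N) or (linear speed of tin_b above 0.6 m/s and contact force between the fingers and tin_b below 0.05 N) or (linear speed of tin_c above 0.6 m/s and contact force between the fingers and tin_c below 0.05 N)).
It fails at once if a tin is laid over on its side (angle between any of tin_a, tin_b, tin_c's own z axis and vertical above 1.2 rad).
It fails at once if a bystander is shifted by more than 30 mm (distance of any of mill, salt_pot, mug, oil, big_jar, shelf_jar_1, shelf_jar_2 from where it was at the start of the episode above 0.03 m).
It fails at once if the robot bumps the shelf with more than 15 N (contact force between any of the arm, the fingers and shelf above 15 N).
It also fails if it takes over 72 s, if anything falls off the work surface, if the arm or the gripper's body presses on something with over 40 N, if the wrist force passes 120 N, or if a joint passes its speed limit or range.

ROBOT

A 7-joint arm with a two-finger parallel gripper is mounted at the origin on the work surface. World frame = base frame: x ahead of the robot, y to its left, z up, the work surface at z = 0. Lengths are in m, angles in rad, forces in N, time in s.
With the tool pointing down it reaches from about 0.425 to 0.95 m from the base axis. Payload 4.7 kg.
Tool frame: the origin (TCP) lies midway between the tips of the shut fingers; the grasp point (between the pads) lies 19 mm behind it; z points along the fingers, y is the line along which they close (so a half turn about z gives the same grasp; the last joint's range is limited). The gripper opens to 85 mm and grips with 20 to 120 N. Pads are 22 mm wide; open, the fingers measure 114 mm over their backs; the gripper's body (76 mm by 85 mm) begins 54 mm behind the grasp point. The pads swing forward as they close: fully open they stand 13 mm farther back than shut.
Start: joints at [1.251, 0.469, -0.049, 1.532, 0.024, 1.141, -0.082], TCP at [0.194, -0.647, 0.231] pointing down, gripper open.
Joint ranges: [-2.59, 2.59], [-0.33, 1.99], [-1.39, 1.29], [0.1, 2.45], [-1.04, 4.18], [0.21, 1.99], [-2.66, 2.66]. Speed limits (rad/s): [2.57, 2.57, 3.14, 3.14, 3.14, 3.14, 3.14].

INTERFACE

Orientations are given as a 3x3 rotation matrix whose columns are the frame's x, y, z axes.
In Python, from plant import robot gives the robot as it stands. The module is installed in compiled form; this text tells all that it offers. Calls block until the motion is done:
- robot.movep(position, orientation): joint-space move of the TCP to a pose.
- robot.movel(position, rotation=None, rate=0.15): straight line of the TCP; rotation=None keeps the orientation; rate is the mean speed in m/s.
- robot.move_j(angles): joint-space move.
- robot.gripper_to(opening, strength=None): finger opening in m; strength is the grip in N (None keeps the last); returns when the fingers have stopped.
- robot.wait(seconds).
- robot.inverse_kinematics(position, orientation): joint angles nearest the present ones, or None.
- robot.grab_frame(name): name is "scene" or "top" or "wrist"; returns a dict with "image" (384x512x3 uint8, red, green, blue), "fx", "fy", "cx", "cy" (pixels), "R" (3x3) and "t" (3): a world point X has camera coordinates R X + t; the wrist camera has in their place "hand_eye" (4x4, takes a point from camera to tool coordinates, whose origin is the TCP and whose axes are the flange's). Camera axes: x right, y down, z forward; pixel columns grow to the right and rows downward; lengths in m; the calibration is good to about 2 mm. The wrist camera is an equidistant fisheye: a pixel r from the principal point sees the ray r / f radians off the axis. A picture is of the moment at which its call begins: read the wrist's pose just before it. There is no depth.
A pose or a line that the arm cannot do raises robot.IKError and nothing moves.
- robot.sign_off(): hands the job in; it is judged then, once.
Readings, each from a call of its own:
- robot.read_clock(): time.
- robot.read_joint_positions(): joint angles.
- robot.read_joint_vel(): joint speeds.
- robot.read_joint_torque(): joint torques, N m.
- robot.read_position(): TCP position.
- robot.read_ee_rot(): TCP orientation.
- robot.read_force(): force on the tool from outside, world axes, zero at the start.
- robot.read_ft_torque(): the same for the moment, N m.
- robot.read_opening(): finger opening in m.
- robot.read_grasp_force(): force on a finger pad.
Only numpy, scipy, OpenCV 4.12 (cv2) and the standard library are available. Lean on these libraries where they do the work, as an engineer would, in place of code of your own. Each camera call takes 0.05 s, during which the arm holds its last target. There are 200 camera calls.

## Working session

There is one attempt and no reset: what is moved stays moved. The work goes in short steps, each a Python script; the robot and the scene stay as the last script left them, time stands still between calls to the robot, and variables do not carry over. Pictures are saved under pics/ and viewed, at most 10 in all, crops included, and the job is handed in when it is done.

```bash
mkdir -p pics; python3 - <<'E'
from plant import robot
import cv2,pickle,numpy as np
d={}
for n in("scene","top"):
    f=robot.grab_frame(n);d[n]=f
    cv2.imwrite(f"pics/{n}0.png",cv2.resize(f["image"][:,:,::-1],(800,600),interpolation=cv2.INTER_CUBIC))
    print(n,f["fx"],f["cx"],f["cy"],-np.array(f["R"]).T@f["t"],np.round(f["R"],3).tolist())
pickle.dump(d,open("f0.pkl","wb"))
print(robot.read_clock(),robot.read_ee_rot())
E
```

```text
scene 493.1640945015603 256.670795607843 186.8691658670584 [-0.15694949  0.97781103  1.06462771] [[-0.798, -0.602, 0.017], [-0.368, 0.465, -0.805], [0.477, -0.649, -0.593]]
top 370.75421791615696 258.39108031389026 191.06083846155474 [ 0.47403658 -0.04774586  1.44181829] [[-0.002, -1.0, -0.019], [-0.997, 0.004, -0.071], [0.071, 0.019, -0.997]]
0.1 [[ 9.58010488e-01  2.86732555e-01 -5.88298205e-04]
 [ 2.86733147e-01 -9.58009010e-01  1.68484838e-03]
 [-8.04940984e-05 -1.78278702e-03 -9.99998408e-01]]
```

View pics/scene0.png

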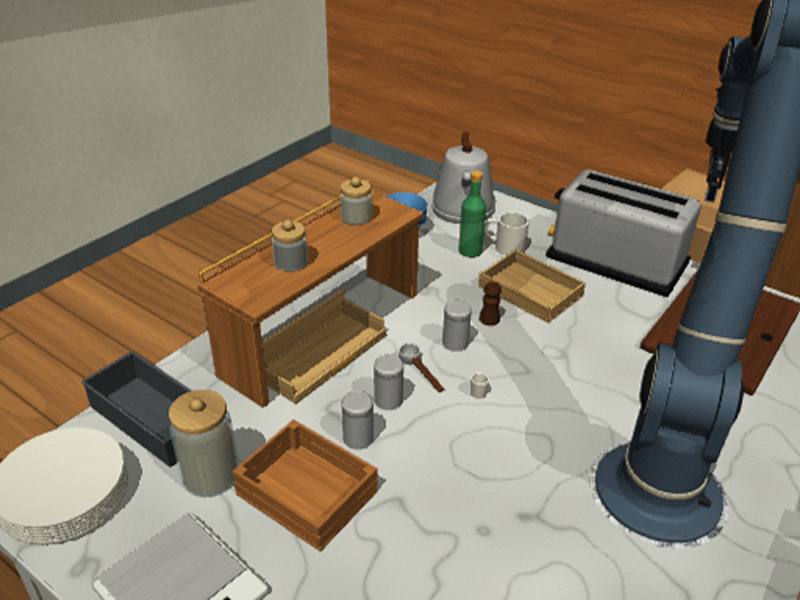

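View pics/top0.png

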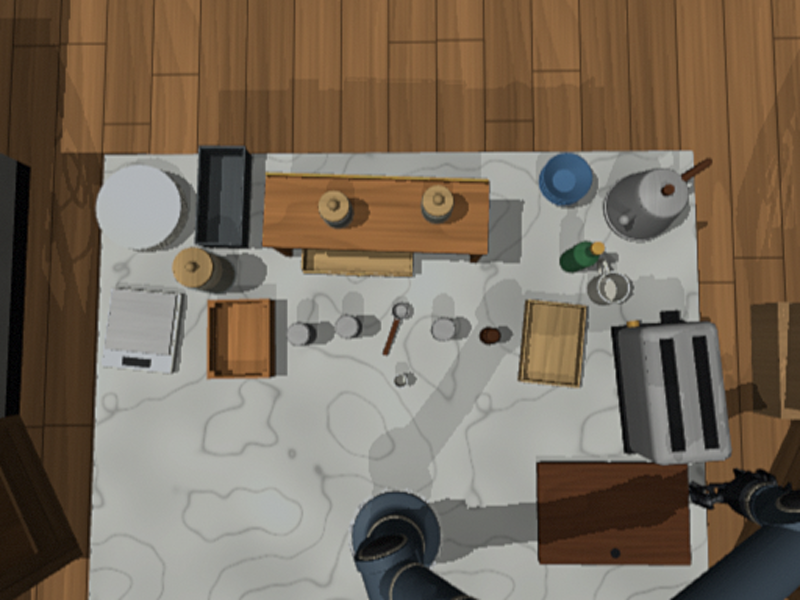

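Scene (800×600): tins at about (357,420), (389,383), (457,327), scoop (420,368), crate (307,480) on the left, tray (532,285), bin front lip (330,360). Top: tins at about (303,333), (350,326), (443,328), mill (490,335), scoop from (402,311) to (387,353). I'll enlarge both to pick pixels.

```bash
python3 - <<'E'
import cv2,pickle
d=pickle.load(open("f0.pkl","rb"))
def crop(n,x,y,w,h,s):
    im=cv2.resize(d[n]["image"][y:y+h,x:x+w,::-1],None,fx=s,fy=s,interpolation=cv2.INTER_CUBIC)
    for i in range(0,w,20): cv2.putText(im,str(x+i),(i*s,8),0,.3,(0,0,255)); cv2.line(im,(i*s,10),(i*s,14),(0,0,255))
    for i in range(0,h,20): cv2.putText(im,str(y+i),(0,i*s+4),0,.3,(0,0,255))
    cv2.imwrite(f"pics/{n}_c.png",im)
crop("top",125,145,260,110,3); crop("scene",140,150,240,195,3)
E
```

```text
(no output)
```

View pics/top_c.png

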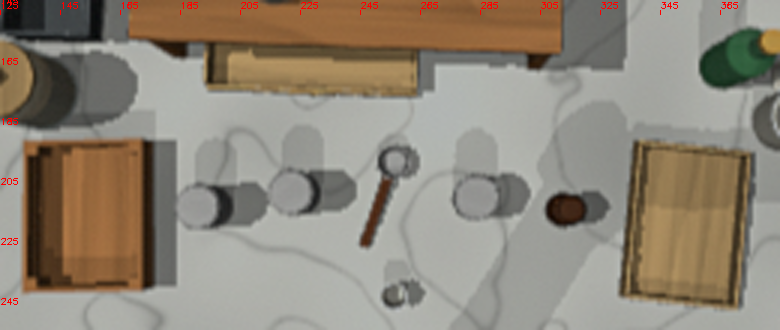

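View pics/scene_c.png

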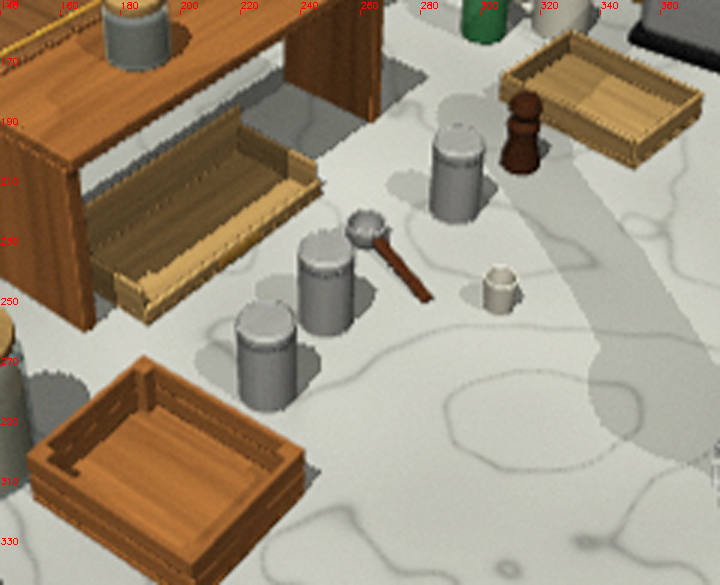

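```bash
cat > h.py <<'E'
import numpy as np,pickle
d=pickle.load(open("f0.pkl","rb"))
def ray(n,u,v):
    f=d[n];R=np.array(f["R"]);c=-R.T@np.array(f["t"])
    r=R.T@np.array([(u-f["cx"])/f["fx"],(v-f["cy"])/f["fy"],1]);return c,r/np.linalg.norm(r)
T=lambda u,v:ray("top",125+u/3,145+v/3)
S=lambda u,v:ray("scene",140+u/3,150+v/3)
def tri(a,b):
    A=np.zeros((3,3));y=np.zeros(3)
    for c,r in(a,b):
        P=np.eye(3)-np.outer(r,r);A+=P;y+=P@c
    X=np.linalg.solve(A,y);return X,np.mean([np.linalg.norm((np.eye(3)-np.outer(r,r))@(X-c)) for c,r in(a,b)])
def at(a,z):c,r=a;return c+r*(z-c[2])/r[2]
E
python3 - <<'E'
from h import *
np.set_printoptions(precision=4,suppress=True)
for n,a,b in [("t1",(199,206),(266,322)),("t2",(291,191),(326,248)),("t3",(475,197),(458,142)),("cup",(397,161),(367,226)),("hend",(366,244),(428,297)),("mill",(567,209),(525,98)),("salt",(395,294),(500,274)),("binFR",(417,95),(322,182)),("binFL",(207,90),(148,308))]:
    print(n,*tri(T(*a),S(*b)))
for nm,z,c in [("crate",.06,[(27,143),(147,140),(147,290),(23,290)]),("tray",.04,[(637,142),(752,153),(740,306),(621,294)]),("board",.228,[(128,40),(562,52)]),("lip",.022,[(207,90),(417,95)]),("lip45",.045,[(207,90),(417,95)])]:
    print(nm,np.array([at(T(*p),z)[:2] for p in c]).tolist(),np.mean([at(T(*p),z)[:2] for p in c],0))
for nm,z,c in [("crateS",.06,[(30,455),(143,358),(305,450),(195,565)]),("trayS",.04,[(501,75),(573,32),(702,97),(635,152)]),("binbot",0,[(148,323),(322,188)]),("board",.228,[(74,172)])]:
    print(nm,np.array([at(S(*p),z)[:2] for p in c]).tolist(),np.mean([at(S(*p),z)[:2] for p in c],0))
E
```

```text
t1 [0.4886 0.2232 0.0899] 0.0007010926426005042
t2 [0.5061 0.1104 0.0931] 0.000246459050268754
t3 [ 0.4985 -0.1125  0.0936] 0.0005191197667087368
cup [ 0.5466 -0.0163  0.0138] 0.000846278707866144
hend [0.4393 0.0236 0.0014] 0.00019055896098092378
mill [ 0.4831 -0.2233  0.0963] 0.00016913111549647414
salt [ 0.3783 -0.0144  0.0407] 0.00024808745785797703
binFR [ 0.6306 -0.043   0.016 ] 0.0002824862368356665
binFL [0.6388 0.2283 0.0222] 0.0011464042759903863
crate [[0.5676645960454625, 0.4459644407561036], [0.5708957887053991, 0.2949451015355419], [0.3845831821584856, 0.2923532089242862], [0.38474107590691337, 0.44700848644910957]] [0.477  0.3701]
tray [[0.5675698353105867, -0.3194920217231161], [0.5532273873854268, -0.46302320019558485], [0.36278180091089535, -0.44352694091784256], [0.3777312124870978, -0.2963474766446995]] [ 0.4653 -0.3806]
board [[0.6700950029694062, 0.2759382710064562], [0.65428423762521, -0.20277856403588154]] [0.6622 0.0366]
lip [[0.6378477187057376, 0.2276301876459965], [0.6302015208915159, -0.04282678573018263]] [0.634  0.0924]
lip45 [[0.6351941001707072, 0.22316930052602454], [0.6276717650729084, -0.042906471080095064]] [0.6314 0.0901]
crateS [[0.5659540620054636, 0.45164564101485216], [0.5688528912484272, 0.30734252260988437], [0.3814633246953649, 0.30104593874284746], [0.3772883410878227, 0.44895792436654935]] [0.4734 0.3772]
trayS [[0.5681679959119523, -0.31594145077488034], [0.5475927176652129, -0.4534050386559825], [0.3553192666227869, -0.426535129239334], [0.3672183192332147, -0.28144041858818203]] [ 0.4596 -0.3693]
binbot [[0.6418870979149707, 0.2286692651587764], [0.6357965130563326, -0.05021815433125609]] [0.6388 0.0892]
board [[0.654963249566227, 0.28999123560024864]] [0.655 0.29 ]
```

The zooms give tin lids at native top pixels (191,214), (222,209), (283,211), and the scoop, bin lip and rims fit the text's sizes. Next I check reachability of a tilted side grasp.

```bash
cat >> h.py <<'E'
def Rt(tilt,phi=0,s=1):
    "tool z forward (azimuth phi) and tilt below horizontal; fingers close horizontally"
    z=np.array([np.cos(tilt)*np.cos(phi),np.cos(tilt)*np.sin(phi),-np.sin(tilt)])
    y=s*np.array([np.sin(phi),-np.cos(phi),0]);return np.column_stack([np.cross(y,z),y,z])
def tcp(g,R):return np.asarray(g)+.019*R[:,2]
E
python3 - <<'E'
from h import *
from plant import robot
np.set_printoptions(precision=2,suppress=True)
f=robot.grab_frame("wrist");print(np.array(f["hand_eye"]),robot.read_force())
for s in(1,-1):
  for t in(35,45,55):
    R=Rt(np.radians(t),0,s);print(s,t)
    for g in[(.489,.223,.07),(.506,.11,.07),(.4985,-.1125,.07),(.42,-.11,.15),(.49,.223,.2),(.58,.145,.11),(.69,.145,.08),(.69,.035,.08),(.477,.372,.08),(.477,.372,.2)]:
        q=robot.inverse_kinematics(tcp(g,R),R);print(g,None if q is None else np.array(q))
E
```

```text
[[ 0.   -0.95 -0.33  0.08]
 [ 1.    0.    0.   -0.  ]
 [-0.   -0.33  0.95 -0.14]
 [ 0.    0.    0.    1.  ]] [ 0.62 -0.32 -0.18]
1 35
(0.489, 0.223, 0.07) None
(0.506, 0.11, 0.07) None
(0.4985, -0.1125, 0.07) None
(0.42, -0.11, 0.15) None
(0.49, 0.223, 0.2) [-0.8   0.22 -0.05  2.44  1.91  0.72  2.14]
(0.58, 0.145, 0.11) [ 0.15  0.63 -0.8   2.38  2.31  1.01  2.2 ]
(0.69, 0.145, 0.08) [ 0.09  0.72 -0.62  2.16  2.4   0.86  2.23]
(0.69, 0.035, 0.08) [ 0.46  0.78 -0.8   2.2   2.56  0.84  2.36]
(0.477, 0.372, 0.08) [-0.74  0.65 -0.43  2.24  1.86  1.08  2.  ]
(0.477, 0.372, 0.2) [-1.05  0.35 -0.05  2.22  1.59  0.83  2.29]
1 45
(0.489, 0.223, 0.07) [-0.58  0.49 -0.24  2.43  2.1   0.73  1.94]
(0.506, 0.11, 0.07) None
(0.4985, -0.1125, 0.07) None
(0.42, -0.11, 0.15) None
(0.49, 0.223, 0.2) [-1.24  0.17  0.52  2.38  1.59  0.42  2.5 ]
(0.58, 0.145, 0.11) [-0.27  0.43 -0.24  2.32  2.24  0.53  2.11]
(0.69, 0.145, 0.08) [-0.18  0.59 -0.24  2.1   2.25  0.47  2.22]
(0.69, 0.035, 0.08) [ 0.18  0.6  -0.42  2.14  2.45  0.46  2.26]
(0.477, 0.372, 0.08) [-0.99  0.54 -0.05  2.21  1.69  0.68  2.14]
(0.477, 
[... 1529 characters left out ...]
 2.18  1.75  1.1  -0.87]
(0.477, 0.372, 0.2) [-0.23  0.49 -0.99  2.12  1.51  1.07 -0.58]
-1 55
(0.489, 0.223, 0.07) [-0.05  0.56 -0.8   2.33  1.78  0.77 -0.71]
(0.506, 0.11, 0.07) [ 0.51  0.73 -1.18  2.39  1.91  0.91 -0.49]
(0.4985, -0.1125, 0.07) [ 1.14  0.72 -1.17  2.4   2.08  0.55 -0.11]
(0.42, -0.11, 0.15) None
(0.49, 0.223, 0.2) [ 0.02  0.24 -0.81  2.23  1.22  0.61 -0.16]
(0.58, 0.145, 0.11) [ 0.08  0.46 -0.62  2.21  1.69  0.49 -0.4 ]
(0.69, 0.145, 0.08) [-0.16  0.57 -0.24  2.01  1.63  0.31 -0.29]
(0.69, 0.035, 0.08) [ 0.46  0.69 -0.8   2.03  1.75  0.51 -0.08]
(0.477, 0.372, 0.08) [-0.2   0.74 -0.99  2.11  1.6   1.06 -0.64]
(0.477, 0.372, 0.2) [-0.06  0.57 -1.17  2.03  1.35  1.09 -0.37]
```

```bash
python3 - <<'E'
from h import *
from plant import robot
ph=range(-90,100,15)
tins={"t1":(.489,.223),"t2":(.506,.11),"t3":(.4985,-.1125)}
for s in(-1,1):
 for t in(45,50):
  print("s",s,"tilt",t)
  for n,(x,y) in tins.items():
    o=[]
    for p in ph:
        R=Rt(np.radians(t),np.radians(p),s);g=tcp((x,y,.065),R)
        pts=[g,g-.09*R[:,2],g+[0,0,.12]]
        o.append("".join("1" if robot.inverse_kinematics(a,R) is not None else "0" for a in pts))
    print(n,dict(zip(ph,o)))
  for n,(x,y) in {"L":(.685,.145),"R":(.682,.035)}.items():
    o={}
    for p in range(-45,50,15):
        R=Rt(np.radians(t),np.radians(p),s);g=tcp((x,y,.071),R)
        o[p]="".join("1" if robot.inverse_kinematics(a,R) is not None else "0" for a in[g,g+[0,0,.024],g+[-.1,0,.024],g+[-.1,0,.1],g-.1*R[:,2]])
    print(n,o)
  o={}
  for p in ph:
    R=Rt(np.radians(t),np.radians(p),s);g=tcp((.477,.372,.071),R)
    o[p]="".join("1" if robot.inverse_kinematics(a,R) is not None else "0" for a in[g,g+[0,0,.1],g-.09*R[:,2]])
  print("crate",o)
E
```

```text
s -1 tilt 45
t1 {-90: '111', -75: '111', -60: '111', -45: '111', -30: '111', -15: '111', 0: '101', 15: '001', 30: '001', 45: '001', 60: '100', 75: '111', 90: '111'}
t2 {-90: '111', -75: '111', -60: '111', -45: '111', -30: '111', -15: '001', 0: '000', 15: '000', 30: '001', 45: '100', 60: '110', 75: '111', 90: '111'}
t3 {-90: '111', -75: '111', -60: '111', -45: '101', -30: '001', -15: '000', 0: '000', 15: '000', 30: '100', 45: '111', 60: '111', 75: '111', 90: '111'}
L {-45: '11111', -30: '11111', -15: '11111', 0: '11111', 15: '11111', 30: '11111', 45: '11111'}
R {-45: '11111', -30: '11111', -15: '11111', 0: '11111', 15: '11111', 30: '11111', 45: '11101'}
crate {-90: '111', -75: '111', -60: '111', -45: '111', -30: '111', -15: '111', 0: '111', 15: '111', 30: '110', 45: '110', 60: '111', 75: '110', 90: '111'}
s -1 tilt 50
t1 {-90: '111', -75: '111', -60: '111', -45: '111', -30: '111', -15: '111', 0: '101', 15: '101', 30: '101', 45: '100', 60: '100', 75: '111', 90: '111'}
t2 {-90: '111', -75: '111', -60: '111', -45: '111', -30: '111', -15: '101', 0: '001', 15: '001', 30: '000', 45: '100', 
[... 1461 characters left out ...]
100', 45: '100', 60: '101', 75: '111', 90: '111'}
t2 {-90: '111', -75: '111', -60: '111', -45: '111', -30: '111', -15: '101', 0: '001', 15: '000', 30: '000', 45: '100', 60: '111', 75: '111', 90: '111'}
t3 {-90: '111', -75: '111', -60: '111', -45: '101', -30: '001', -15: '001', 0: '000', 15: '100', 30: '111', 45: '111', 60: '111', 75: '111', 90: '111'}
L {-45: '11111', -30: '11111', -15: '11101', 0: '11101', 15: '11101', 30: '11101', 45: '11111'}
R {-45: '11111', -30: '11111', -15: '11111', 0: '11111', 15: '11100', 30: '11111', 45: '11111'}
crate {-90: '111', -75: '111', -60: '111', -45: '111', -30: '111', -15: '111', 0: '111', 15: '101', 30: '111', 45: '101', 60: '110', 75: '111', 90: '111'}
```

```bash
cat > go.py <<'E'
from h import *
from plant import robot
import cv2
np.set_printoptions(precision=4,suppress=True)
def Rd(yaw): # tool down, closing along y of yaw frame
    c,s=np.cos(yaw),np.sin(yaw);return np.column_stack([[c,s,0],[s,-c,0],[0,0,-1.]])
def ok(p,R):
    q=robot.inverse_kinematics(np.asarray(p),R);return q is not None
def shot(n):
    p,R=np.array(robot.read_position()),np.array(robot.read_ee_rot());f=robot.grab_frame("wrist")
    f["p"],f["Rw"]=p,R;pickle.dump(f,open(n+".pkl","wb"))
    cv2.imwrite(f"pics/{n}.png",cv2.resize(f["image"][:,:,::-1],(800,600),interpolation=cv2.INTER_CUBIC))
def proj(f,X):
    H=np.array(f["hand_eye"]);X=np.atleast_2d(X)
    t=(X-f["p"])@f["Rw"];c=(t-H[:3,3])@H[:3,:3]
    r=np.hypot(c[:,0],c[:,1]);a=np.arctan2(r,c[:,2])
    return np.c_[f["cx"]+f["fx"]*a*c[:,0]/r,f["cy"]+f["fy"]*a*c[:,1]/r]
E
python3 - <<'E'
from go import *
p=np.array(robot.read_position())
robot.movel(p+[0,0,.17],rate=.25)
robot.movep([.5044,-.0006,.32],Rd(-.357))
print(robot.read_clock(),robot.read_joint_positions(),robot.read_force())
shot("w1")
f=pickle.load(open("w1.pkl","rb"))
im=cv2.imread("pics/w1.png")
def circ(c,r,z,col):
    a=np.linspace(0,2*np.pi,40);P=np.c_[c[0]+r*np.cos(a),c[1]+r*np.sin(a),0*a+z]
    cv2.polylines(im,[(proj(f,P)*800/512).astype(int)],True,col)
def rect(c,yaw,L,W,z,col):
    R=np.array([[np.cos(yaw),-np.sin(yaw)],[np.sin(yaw),np.cos(yaw)]])
    P=np.array([[i*L/2,j*W/2] for i,j in[(-1,-1),(-1,1),(1,1),(1,-1)]])@R.T+c
    cv2.polylines(im,[(proj(f,np.c_[P,0*P[:,0]+z])*800/512).astype(int)],True,col)
for c in[(.489,.223),(.506,.11),(.4985,-.1125)]:circ(c,.028,.098,(0,0,255));circ(c,.028,0,(255,0,0))
circ((.5466,-.0163),.0225,.026,(0,0,255))
rect((.475,.373),0.01,.19,.15,.06,(0,255,0));rect((.464,-.376),-.11,.2,.142,.04,(0,255,0))
rect((.6975,.0905),-.03,.125,.272,.022,(0,255,0));rect((.742,.034),-.03,.16,.48,.21,(255,0,255))
cv2.imwrite("pics/w1o.png",im)
E
```

```text
3.525 [ 0.5677  0.1835 -0.7397  1.7751  0.1309  1.233  -2.1366] [-0.2271 -0.025   0.7906]
```

View pics/w1o.png

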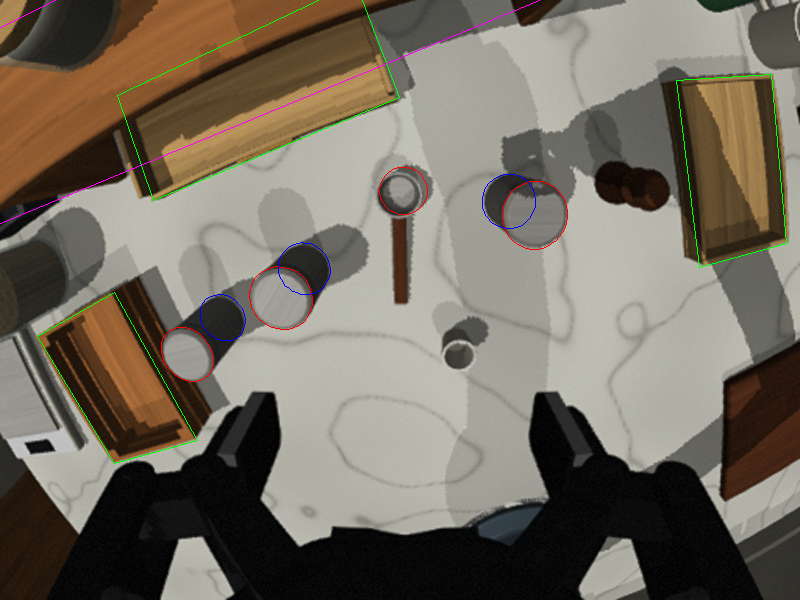

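The wrist overlay fits within about 3 px: cup at (401,190), tins at (187,353), (281,297) and (534,214), bin lip and both boxes on their outlines. On to the scoop.

```bash
python3 - <<'E'
from go import *
R=Rd(-.357);g=np.array([.504,.0005,0])
robot.gripper_to(.045,30)
robot.movel(g+[0,0,.06],rate=.3);robot.movel(g+[0,0,.004],rate=.1)
print(robot.read_force())
robot.gripper_to(0,30);print("open",robot.read_opening(),robot.read_grasp_force())
robot.movel(g+[0,0,.17],rate=.2)
print("lift",robot.read_opening(),robot.read_grasp_force(),robot.read_force())
t=np.array([.464,-.376,0])
robot.movep(t+[0,0,.17],Rd(-.11))
robot.movel(t+[0,0,.06],rate=.25);robot.movel(t+[0,0,.011],rate=.08)
print("down",robot.read_opening(),robot.read_force(),robot.read_position())
robot.gripper_to(.045);robot.wait(.1)
robot.movel(t+[0,0,.06],rate=.2);robot.movel(t+[0,0,.30],rate=.35)
print(robot.read_clock(),robot.read_joint_positions());shot("w2")
E
```

```text
[ 0.1005 -0.5985  0.7168]
open 0.013011888974677878 28.91305536031723
lift 0.012875611007015482 28.67136776447296 [ 0.0172 -0.5158 -1.2673]
down 0.013053228877696613 [-1.4799  0.5798  2.8114] [ 0.4635 -0.3754  0.0105]
11.6333 [ 1.1098  0.3637 -0.6624  1.6108  0.2322  1.251  -1.2759]
```

View pics/w2.png

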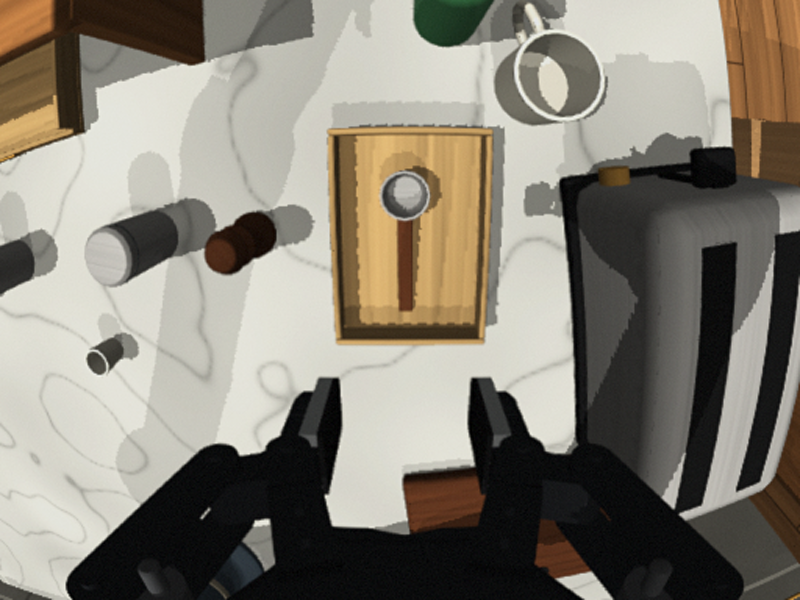

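The scoop lies inside the tray: cup at (405,195), handle down to (405,310). Next is the first tin.

```bash
cat >> go.py <<'E'
TL=np.radians(45);H=.14;G=.07
CR=np.array([.475,.373]);BY=-.03;B=np.array([.6975,.0905])
def binp(x,y):return B+[x*np.cos(BY)-y*np.sin(BY),x*np.sin(BY)+y*np.cos(BY)]
def P(xy,z,R):return tcp([*xy,z],R)
def force():return np.mean([robot.read_force() for _ in range(1)],0)
def pick(xy,phi):
    R=Rt(TL,np.radians(phi),-1)
    robot.movep(P(xy,G+H,R),R);robot.gripper_to(.082,40);robot.wait(.25);f0=force()
    robot.movel(P(xy,G,R),rate=.2);print("at tin",force()-f0)
    robot.gripper_to(0,40);print("grip",robot.read_opening(),robot.read_grasp_force())
    robot.movel(P(xy,G+H,R),rate=.2);robot.wait(.3)
    f=force()-f0;print("weight",f,robot.read_opening(),robot.read_grasp_force(),"t",robot.read_clock());return -f[2]
def release(R,back=.10):
    f=force();robot.gripper_to(.078);robot.wait(.15);p=np.array(robot.read_position())
    robot.movel(p-back*R[:,2],rate=.2);print("released t",robot.read_clock(),robot.read_position())
def to_bin(by,bx=-.008):
    R=Rt(TL,BY,-1);a=binp(-.115,by);b=binp(bx,by)
    robot.movep(P(a,G+H,R),R);robot.movel(P(a,G+.032,R),rate=.25)
    robot.movel(P(b,G+.032,R),rate=.12);print("in",force());robot.movel(P(b,G+.007,R),rate=.05)
    print("down",force(),robot.read_position());release(R,.12)
def to_crate(phi):
    R=Rt(TL,np.radians(phi),-1);robot.movep(P(CR,G+H,R),R)
    robot.movel(P(CR,G+.03,R),rate=.2);robot.movel(P(CR,G+.007,R),rate=.05);print("down",force());release(R)
E
python3 - <<'E'
from go import *
for xy,ph in[((.489,.223),-20),((.506,.11),-40),((.4985,-.1125),-65),(CR,-20)]:
    R=Rt(TL,np.radians(ph),-1);print(ok(P(xy,G,R),R),ok(P(xy,G+H,R),R))
R=Rt(TL,BY,-1)
for y in(.055,-.055):print([ok(P(binp(x,y),z,R),R) for x,z in((-.115,G+H),(-.115,G+.032),(-.008,G+.032))])
xy=(.489,.223);R=Rt(TL,np.radians(-20),-1)
robot.movep(P(xy,.36,R),R) if ok(P(xy,.36,R),R) else print("no high")
w=pick(xy,-20);print(w);print(robot.read_joint_positions())
E
```

```text
True True
True True
True True
True True
[True, True, True]
[True, True, True]
at tin [0.2466 0.7379 0.17  ]
grip 0.0541986712979122 41.66656633860839
weight [ 0.1127 -0.2773 -0.5264] 0.05484400337107196 42.090883999553625 t 17.5583
0.5263621535192521
[ 0.0635  0.4616 -1.1392  2.1976  1.41    1.2018 -0.6915]
```

```bash
sed -i 's/^def force.*/def force(n=6):\n    o=[]\n    for _ in range(n): o.append(robot.read_force());robot.wait(.03)\n    return np.mean(o,0)/' go.py
python3 - <<'E'
from go import *
print(force(10),robot.read_clock())
to_crate(-20)
w=pick((.506,.11),-40)
if w>1.7: to_bin(-.055)
else: print("light?!")
E
```

```text
[-0.0237  0.0067 -0.8144] 17.8917
down [-1.4707 -1.3162  5.2213]
released t 21.4083 [0.4218 0.3919 0.1337]
at tin [ 0.2338  0.1415 -0.0062]
grip 0.0560193131161296 41.615277640521526
weight [ 0.0267  0.2276 -3.9127] 0.05576312139031429 42.85883489996195 t 26.0167
in [-0.1759 -0.1097 -3.654 ]
down [ 0.1906 -0.1414 -0.9651] [0.7015 0.0354 0.0636]
released t 30.875 [0.6169 0.0374 0.1485]
```

```bash
python3 - <<'E'
from go import *
p=np.array(robot.read_position());robot.movel(p+[-.04,0,.05],rate=.25)
w=pick((.4985,-.1125),-65)
if w>1.7: to_bin(.055)
R=Rt(TL,BY,-1);p=np.array(robot.read_position())
robot.movel(p+[-.06,0,.08],rate=.25);shot("w3")
f=robot.grab_frame("scene")["image"][130:330,130:400,::-1]
cv2.imwrite("pics/s3.png",cv2.resize(f,None,fx=2.9,fy=2.9,interpolation=cv2.INTER_CUBIC));print(robot.read_clock())
E
```

```text
at tin [ 0.3397 -0.1463 -0.3632]
grip 0.05477449152920606 41.73125324610737
weight [ 0.3304 -0.1576 -3.4548] 0.054554313549404994 42.619580124883214 t 35.4333
in [-0.1133 -0.1791 -3.3422]
down [-0.1569 -0.3972 -0.9429] [0.7049 0.1452 0.0636]
released t 40.6333 [0.6203 0.1473 0.1483]
41.2833
```

View pics/s3.png

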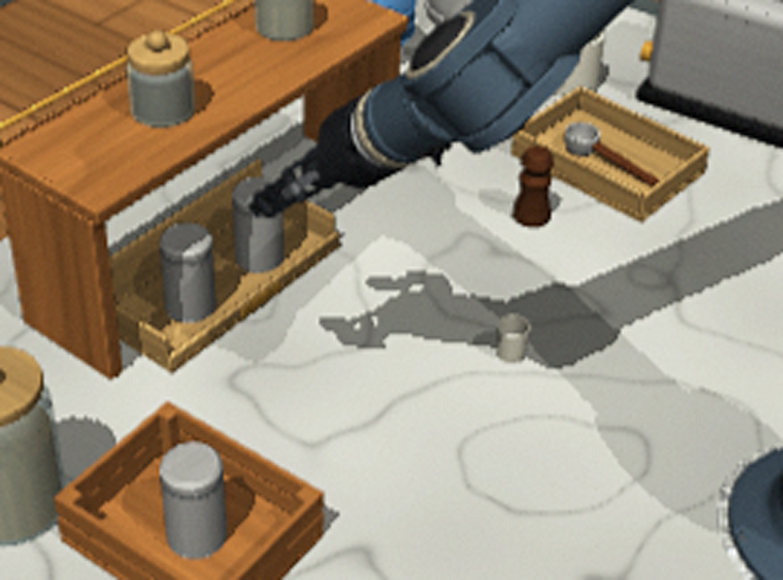

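View pics/w3.png

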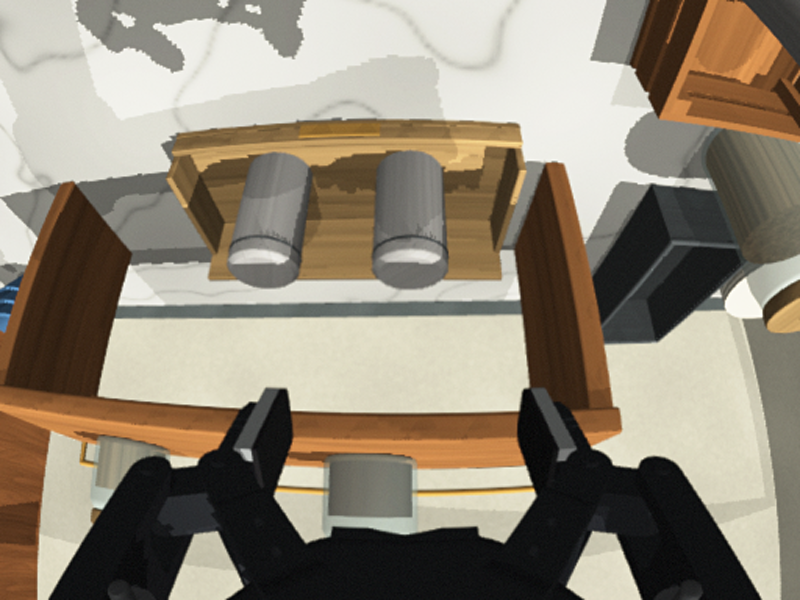

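The views show both full tins upright on the bin floor, clear of its walls (wrist pixels (270,215) and (410,215)). The empty tin stands in the crate (scene crop (193,500)), the scoop lies in the tray, and the bystanders are in place.

```bash
python3 -c "
from plant import robot
robot.wait(.3);print(robot.sign_off())"
```

```text
the job is handed in; nothing more can be done
None
```

The job is handed in (no verdict was returned): the two full tins (about 3.9 N and 3.5 N when lifted) stand upright in the stock bin, the empty one (about 0.8 N) stands in the crate, and the scoop lies in the tray, after about 42 s of the 72 s allowed.

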